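# Gauge two sanding bobbins and sort them

### The job

Try the two loose wooden sanding bobbins on the upright gauge pin, one after the other and without forcing them: lower each over the pin until it sits on the gauge's foot or stops by itself at the pin's tip, let it rest there a moment, and put it where it belongs before trying the next. Stand the bobbin that goes fully down on the round mark of the tag reader with its metal tag squarely facing the reader's block, and stand the one that will not go down upright in the empty bay of the plywood tray. Leave the bobbin already in the tray, the jar, the glue bottle and the screwdriver where they are.

Things in the scene. Friction and masses are not known exactly. Their poses are not given: they have to be found in the camera images.
- bobbin_a: Pale wooden sanding bobbin: upright tube 90 mm tall, 56 mm diameter, bored through, any yaw, about 0.15 kg. The bore is 29 mm (slides fully down the pin) or 22 mm (stops at the pin's tip); trying it shows which. bobbin_a and bobbin_b: one of each. Origin: centre of its lower end, z up; +x points out through its aluminium tag plate (22 mm wide, 40 mm tall, mid-height, 4 mm proud).
- bobbin_b: Pale wooden sanding bobbin: upright tube 90 mm tall, 56 mm diameter, bored through, any yaw, about 0.15 kg. The bore is 29 mm (slides fully down the pin) or 22 mm (stops at the pin's tip); trying it shows which. bobbin_a and bobbin_b: one of each. Origin: centre of its lower end, z up; +x points out through its aluminium tag plate (22 mm wide, 40 mm tall, mid-height, 4 mm proud).
- tag_a (a point): Middle of the outer face of bobbin_a's tag plate: 32 mm along bobbin_a's +x from its axis, 45 mm above its lower end.
- tag_b (a point): The same point on bobbin_b's tag plate.
- bobbin_o: Pale wooden sanding bobbin: upright tube 90 mm tall, 56 mm diameter, bored through, any yaw, about 0.15 kg. Earlier reject standing in the tray's +y bay; leave it. Origin: centre of its lower end, z up; +x points out through its aluminium tag plate (22 mm wide, 40 mm tall, mid-height, 4 mm proud).
- gauge: Fixed gauge: grey round foot 90 mm across and 25 mm thick with an upright steel pin of 26 mm diameter, 65 mm tall above the foot; the pin's top 10 mm taper to 18 mm diameter. Origin: under the centre of the foot, z up.
- gauge_seat (a point): On the pin's axis at the top face of the gauge's foot (25 mm above the bench): the lower end of a bobbin that fits comes here.
- pin_tip (a point): Centre of the top of the gauge pin, 90 mm above the bench. A bobbin that does not fit stops with its lower end about 5 mm below this point.
- reader: Fixed tag reader, any yaw. Origin: on the bench under the centre of its dark round mark (66 mm across). Aluminium plate 12 mm thick, x from -50 to 95 mm, y from -50 to 50 mm; on it a black block, x from 52 to 92 mm, 85 mm wide in y, top 110 mm above the bench, with a glass window facing the mark.
- reader_spot (a point): Centre of the round mark, on the plate's top face, 12 mm above the bench; x points from the mark to the reader's block: the tag (bobbin's +x) must point this way.
- tray: Fixed open plywood tray, at any yaw, 120 mm (x) by 200 mm (y), 40 mm tall, walls and floor 5 mm; a cross wall 35 mm tall at y = 0 makes two bays, each 110 x 92 mm inside. Origin: under its centre.
- tray_bay (a point): Centre of the floor of the empty bay (the -y bay of the tray), 5 mm above the bench; axes as the tray's.
- jar: Bystander: glass jar with a paper label and steel cap, 64 mm diameter, 90 mm tall, standing between robot and gauge. Origin: centre of its underside.
- glue_bottle: Bystander: white plastic bottle, 60 mm diameter, 180 mm tall, standing beyond the gauge. Origin: centre of its underside.
- screwdriver: Bystander: screwdriver 200 mm long with a wooden handle, lying on the bench to the far left, its top 26 mm above the bench. Origin: under the middle of its length, x from handle to tip.
There are look-alikes about, which are no part of the job. Several things have the shape of the tray; the one meant has the colours described above. What is shaped like the bobbin_a but blue is not meant.

How it is judged (in metres and radians):
On the way, in this order (a step that is already met when the one before it is completed fails the run):
1. one bobbin is tried on the gauge pin: either it sits on the foot (within 5 mm) or, if it does not fit, it rests on the pin's tip, held there 0.2 s (((horizontal distance between bobbin_a and gauge_seat below 0.006 m and z of bobbin_a in the frame of gauge_seat below 0.005 m and angle between bobbin_a's own z axis and vertical below 0.1 rad) or (horizontal distance between bobbin_b and pin_tip below 0.006 m and z of bobbin_b in the frame of pin_tip between -0.015 and 0.003 m and angle between bobbin_b's own z axis and vertical below 0.12 rad and contact force between bobbin_b and gauge above 0.3 N))), for 0.2 s.
2. that bobbin stands where it belongs, let go ((((horizontal distance between bobbin_a and reader_spot below 0.02 m and z of bobbin_a in the frame of reader_spot between -0.006 and 0.006 m and angle between bobbin_a's own z axis and vertical below 0.08 rad and angle between the x axis of bobbin_a and the x axis of reader_spot, either way round below 0.3 rad and x of tag_a in the frame of reader_spot above 0 m) and contact force between bobbin_a and the fingers below 0.05 N) or ((x of bobbin_b in the frame of tray_bay between -0.035 and 0.035 m and y of bobbin_b in the frame of tray_bay between -0.027 and 0.027 m and z of bobbin_b in the frame of tray_bay below 0.006 m and angle between bobbin_b's own z axis and vertical below 0.1 rad) and contact force between bobbin_b and the fingers below 0.05 N))), for 0.2 s.
3. with the first bobbin sorted, the other is tried on the pin in the same way ((((horizontal distance between bobbin_a and reader_spot below 0.02 m and z of bobbin_a in the frame of reader_spot between -0.006 and 0.006 m and angle between bobbin_a's own z axis and vertical below 0.08 rad and angle between the x axis of bobbin_a and the x axis of reader_spot, either way round below 0.3 rad and x of tag_a in the frame of reader_spot above 0 m) and (horizontal distance between bobbin_b and pin_tip below 0.006 m and z of bobbin_b in the frame of pin_tip between -0.015 and 0.003 m and angle between bobbin_b's own z axis and vertical below 0.12 rad and contact force between bobbin_b and gauge above 0.3 N)) or ((x of bobbin_b in the frame of tray_bay between -0.035 and 0.035 m and y of bobbin_b in the frame of tray_bay between -0.027 and 0.027 m and z of bobbin_b in the frame of tray_bay below 0.006 m and angle between bobbin_b's own z axis and vertical below 0.1 rad) and (horizontal distance between bobbin_a and gauge_seat below 0.006 m and z of bobbin_a in the frame of gauge_seat below 0.005 m and angle between bobbin_a's own z axis and vertical below 0.1 rad)))), for 0.2 s.
At the end, for the whole second after the job is handed in: The bobbin that fits (29 mm bore) stands upright on the reader's round mark (axis within 20 mm of the mark's centre) with its tag facing the block within 0.3 rad; the one that does not fit stands upright on the floor of the tray's empty bay; both at rest (horizontal distance between bobbin_a and reader_spot below 0.02 m and z of bobbin_a in the frame of reader_spot between -0.006 and 0.006 m and angle between bobbin_a's own z axis and vertical below 0.08 rad and angle between the x axis of bobbin_a and the x axis of reader_spot, either way round below 0.3 rad and x of tag_a in the frame of reader_spot above 0 m and x of bobbin_b in the frame of tray_bay between -0.035 and 0.035 m and y of bobbin_b in the frame of tray_bay between -0.027 and 0.027 m and z of bobbin_b in the frame of tray_bay below 0.006 m and angle between bobbin_b's own z axis and vertical below 0.1 rad and linear speed of each of bobbin_a, bobbin_b below 0.02 m/s); the robot touches nothing.
It fails at once if the jar is moved more than 30 mm or tipped (distance of jar from where it was at the start of the episode above 0.03 m or angle between jar's own z axis and vertical above 0.4 rad).
It fails at once if the glue bottle is moved more than 30 mm or tipped (distance of glue_bottle from where it was at the start of the episode above 0.03 m or angle between glue_bottle's own z axis and vertical above 0.4 rad).
It fails at once if the screwdriver is moved more than 30 mm or tipped (distance of screwdriver from where it was at the start of the episode above 0.03 m).
It fails at once if the bobbin already in the tray is moved more than 30 mm or tipped (distance of bobbin_o from where it was at the start of the episode above 0.03 m or angle between bobbin_o's own z axis and vertical above 0.4 rad).
It fails at once if a bobbin is forced onto the gauge with more than 45 N (contact force between any of bobbin_a, bobbin_b and gauge above 45 N).
It also fails if it takes over 67 s, if anything falls off the work surface, if the arm or the gripper's body presses on something with over 40 N, if the wrist force passes 120 N, or if a joint passes its speed limit or range.

### The arm

A 6-joint arm with a two-finger parallel gripper is mounted at the origin on the work surface. World frame = base frame: x ahead of the robot, y to its left, z up, the work surface at z = 0. Lengths are in m, angles in degrees, forces in N, time in s.
With the tool pointing down it reaches from about 0.425 to 1.125 m from the base axis. Payload 14.9 kg.
Tool frame: the origin (TCP) lies at the very end of the fingers, on their centre line; the grasp point (between the pads) lies 19 mm behind it (grasp_offset is the distance from the TCP to the grasp point, in m); z points along the fingers, y is the line along which they close (so a half turn about z gives the same grasp; the last joint's range is limited). The gripper opens to 91 mm and grips with 3 to 60 N. Pads are 32 mm wide; open, the fingers measure 118 mm over their backs; the gripper's body (76 mm by 178 mm) begins 60 mm behind the grasp point.
Start: joints at [62.149, 21.709, 99.362, -0, 58.929, -1.908], TCP at [0.306, 0.629, 0.214] pointing down, gripper open.
Joint ranges: [-158.91, 158.91], [-42.39, 125.64], [0.06, 152.35], [-60.88, 240.88], [17.5, 164.5], [-176.32, 176.32]. Speed limits (degrees/s): [108.29, 108.29, 136.94, 180, 180, 180].

### API

Orientations are given as a 3x3 rotation matrix whose columns are the frame's x, y, z axes.
In Python, from bench import get_obs, snapshot, camera_params, sign_off, grasp_offset gives the robot as it stands. The module is installed in compiled form; this text tells all that it offers.
- The arm moves only by the shell command python3 -m jog 'ROWS' [FORCE]. ROWS is a JSON object of lists of equal length, an entry for each row: "linear": the shift along the tool's x, y, z in mm, a list of three; "spin": the turn about the tool's z in rad; "grip": the finger opening in mm, from 0 to 91.2. In form: {"linear": [[tx, ty, tz], ...], "spin": [spin, ...], "grip": [grip, ...]}. A call has 1 to 20 rows; each row shifts and turns the commanded pose from where the row before left it, along the tool's axes as they then stand; what a row does not reach is not made up. A row lasts 1/10 s, in which the tool goes at most 50 mm and 8.59 degrees, less where a joint would pass 70% of its speed; a pose out of reach is approached as far as the arm can. A call with a gripper value outside its range is refused whole. The fingers move at their own pace and stop on an object; FORCE is the grip in N (left out, the last holds). Time passes only in rows, so rows that do not move let the fingers close. It gives the time, the measured TCP pose, the force, the opening and the grip force at its end, in the units of the state.
- get_obs(): the state, without advancing time (a new reading comes with each control period).
- snapshot(name): name is "scene" or "top" or "wrist"; returns the picture (384x512x3 uint8, red, green, blue); there is no depth.
- camera_params(name): a dict with "fx", "fy", "cx", "cy" (pixels), "T" (4x4, takes a point from camera to world coordinates). Camera axes: x right, y up, looking along -z (the intrinsics and any distortion apply to the point x, -y, -z); pixel columns grow to the right and rows downward; lengths in m; the calibration is good to about 2 mm. A picture is of the moment at which its call begins: read the wrist's pose just before it. camera_params takes no time and is no camera call; for the wrist camera it gives the pose at the moment of the call.
- sign_off(): hands the job in; it is judged then, once.
The state is a dict: "t": time; "joints": joint angles; "dq": joint speeds; "effort": joint torques, N m; "tcp_pos": TCP position; "tool_rot": TCP orientation; "contact_force": force on the tool from outside, world axes, zero at the start; "moment": the same for the moment, N m; "grip_width": finger opening in m; "finger_force": force on a finger pad.
Only numpy, scipy, OpenCV 4.12 (cv2) and the standard library are available. Lean on these libraries where they do the work, as an engineer would, in place of code of your own. Each camera call takes 0.05 s, during which the arm holds its last target. There are 200 camera calls.

## Working session

There is one attempt and no reset: what is moved stays moved. The work goes in short steps, Python scripts to look and compute and a shell command to move; the robot and the scene stay as the last step left them, time stands still between calls to the robot, and variables do not carry over. Pictures are saved under pics/ and viewed, at most 10 in all, crops included, and the job is handed in when it is done.

```bash
mkdir -p pics; ls
python3 - <<'E'
from bench import *
import cv2,numpy as np
print(get_obs(), grasp_offset)
for n in ("scene","top","wrist"):
    p=camera_params(n); print(n,{k:(np.round(v,4).tolist() if k=="T" else v) for k,v in p.items()})
    cv2.imwrite(f"pics/{n}0.png",cv2.cvtColor(snapshot(n),cv2.COLOR_RGB2BGR))
a=[cv2.imread(f"pics/{n}0.png") for n in("scene","top")]
E
```

```text
pics
{'t': 0.0, 'joints': array([ 6.21478240e+01,  2.17395387e+01,  9.93955399e+01,  3.49146603e-04,
        5.89299051e+01, -1.90600402e+00]), 'dq': array([0.05244361, 0.05932609, 0.04655504, 0.01431479, 0.16456999,
       0.08264738]), 'effort': array([-1.51339049e-03, -7.63741565e+01, -4.34378350e+01,  6.49441313e-02,
        4.25001048e-02, -1.45705485e-04]), 'tcp_pos': array([0.30606195, 0.62909443, 0.21327637]), 'tool_rot': array([[-8.99204100e-01,  4.37529086e-01, -5.34493333e-04],
       [ 4.37529410e-01,  8.99203545e-01, -1.00035086e-03],
       [ 4.29357002e-05, -1.13337615e-03, -9.99999357e-01]]), 'contact_force': array([ 0.40959291, -0.04276732,  0.17372323]), 'moment': array([-0.00420086, -0.04893344, -0.02581969]), 'finger_force': 0.0, 'grip_width': 0.09105071232500156} 0.0188
scene {'fx': 358.1852497273843, 'fy': 358.1852497273843, 'cx': 260.77688288111705, 'cy': 184.76621560592827, 'T': [[-0.5705, -0.6625, 0.4853, 0.9878], [0.8212, -0.4677, 0.3268, 0.3012], [0.0105, 0.585, 0.811, 0.8813], [0.0, 0.0, 0.0, 1.0]]}
top {'fx': 400.1042208154592, 'fy': 400.1042208154592, 'cx': 257.49564934430725, 'cy': 192.92950578727056, 'T': [[0.0194, 0.9956, -0.092, 0.4168], [-0.9998, 0.0199, 0.0039, -0.0192], [0.0058, 0.0919, 0.9958, 1.1928], [0.0, 0.0, 0.0, 1.0]]}
wrist {'fx': 281.60734861576566, 'fy': 281.60734861576566, 'cx': 255.0949193867399, 'cy': 187.25500226796666, 'T': [[0.4376, -0.8673, -0.2373, 0.2391], [0.8992, 0.4218, 0.1164, 0.6621], [-0.0009, -0.2643, 0.9644, 0.384], [0.0, 0.0, 0.0, 1.0]]}
```

View pics/top0.png

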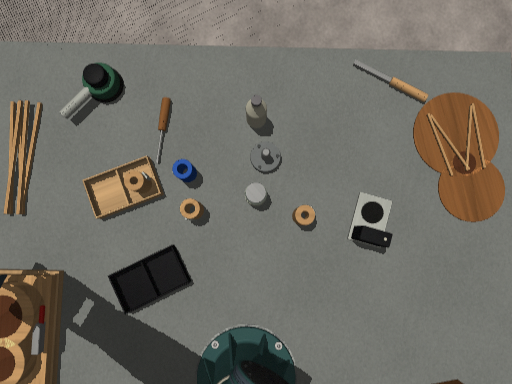

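View pics/scene0.png

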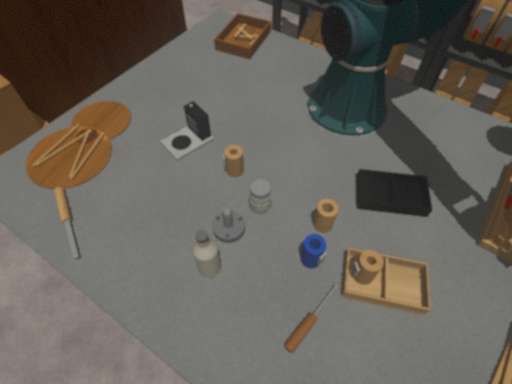

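```bash
cat > h.py <<'E'
import numpy as np, cv2
from bench import *
def ray(p,uv):
    d=np.array([(uv[0]-p["cx"])/p["fx"],-(uv[1]-p["cy"])/p["fy"],-1.])
    T=np.array(p["T"]); d=T[:3,:3]@d; return T[:3,3],d/np.linalg.norm(d)
def plane(p,uv,z):
    o,d=ray(p,uv); return o+d*(z-o[2])/d[2]
def tri(*pu):
    A=np.zeros((3,3));b=np.zeros(3)
    R=[ray(p,u) for p,u in pu]
    for o,d in R:
        M=np.eye(3)-np.outer(d,d);A+=M;b+=M@o
    x=np.linalg.solve(A,b); return x,max(np.linalg.norm((np.eye(3)-np.outer(d,d))@(x-o)) for o,d in R)
def blobs(m,amin=40):
    n,l,s,c=cv2.connectedComponentsWithStats(m.astype(np.uint8))
    return [(c[i].round(1).tolist(),s[i].tolist()) for i in range(1,n) if s[i][4]>amin]
def local(obs,v):  # world vector -> tool mm
    return (np.array(obs["tool_rot"]).T@np.array(v)*1000).round(1)
E
python3 - <<'E'
from h import *
for n in("top","scene"):
    im=cv2.imread(f"pics/{n}0.png"); hsv=cv2.cvtColor(im,cv2.COLOR_BGR2HSV)
    for nm,lo,hi in(("wood",(8,70,90),(25,255,255)),("blk",(0,0,0),(180,255,45))):
        print(n,nm)
        for b in blobs(cv2.inRange(hsv,lo,hi)>0): print(b)
t=cv2.imread("pics/top0.png")[90:265,80:400]; s=cv2.imread("pics/scene0.png")[90:320,150:440]
a=cv2.resize(t,(780,427)[:2],interpolation=cv2.INTER_CUBIC)
cv2.imwrite("pics/c1.png",a)
cv2.imwrite("pics/c2.png",cv2.resize(s,None,fx=2.6,fy=2.6,interpolation=cv2.INTER_CUBIC))
E
```

```text
top wood
([408.8, 88.6], [390, 77, 38, 24, 327])
([461.6, 153.8], [414, 92, 91, 130, 7932])
([163.1, 112.4], [158, 97, 12, 33, 220])
([11.6, 147.4], [4, 100, 17, 114, 590])
([21.2, 156.2], [16, 100, 12, 114, 456])
([31.7, 141.2], [25, 102, 16, 87, 265])
([119.9, 188.3], [82, 156, 79, 63, 1930])
([189.5, 208.1], [180, 198, 20, 21, 254])
([304.4, 214.5], [295, 205, 20, 20, 291])
([9.8, 273.0], [0, 269, 23, 14, 141])
([51.5, 271.6], [44, 270, 15, 5, 57])
([29.4, 279.4], [23, 275, 14, 11, 105])
([6.6, 293.3], [0, 286, 17, 17, 123])
([15.6, 351.3], [0, 321, 32, 63, 860])
([40.8, 370.9], [28, 352, 19, 32, 240])
top blk
([96.4, 76.4], [83, 64, 28, 26, 530])
([111.2, 90.7], [91, 69, 33, 35, 430])
([371.9, 212.0], [362, 202, 21, 21, 349])
([371.2, 235.9], [351, 226, 41, 22, 563])
([149.8, 279.1], [108, 245, 84, 70, 3147])
([1.9, 279.0], [0, 275, 7, 12, 45])
([15.7, 310.1], [9, 301, 13, 19, 147])
([248.1, 365.1], [196, 334, 101, 50, 2768])
scene wood
([491.8, 7.1], [475, 0, 31, 25, 296])
([506.5, 10.1], [499, 0, 13, 22, 108])
([242.8, 33.3], [214, 13, 57, 36, 852])
([311.4, 42.0], [298, 36, 28
[... 436 characters left out ...]
19, 32, 510])
([325.5, 214.6], [314, 199, 25, 34, 591])
([494.9, 244.3], [479, 234, 33, 21, 330])
([386.3, 280.9], [342, 248, 88, 67, 4044])
([300.2, 332.5], [285, 313, 32, 40, 474])
([500.8, 366.1], [491, 343, 19, 41, 248])
([508.0, 370.6], [502, 349, 10, 35, 204])
scene blk
([9.6, 7.4], [0, 0, 20, 17, 114])
([69.8, 25.0], [21, 0, 99, 76, 3018])
([140.2, 7.4], [132, 0, 14, 22, 102])
([336.2, 43.5], [291, 0, 87, 101, 2322])
([326.5, 0.9], [317, 0, 23, 4, 58])
([435.0, 35.1], [374, 0, 138, 90, 5963])
([19.6, 26.4], [9, 14, 21, 28, 158])
([8.2, 52.3], [0, 23, 25, 56, 462])
([379.9, 94.4], [373, 68, 14, 58, 454])
([204.1, 130.6], [200, 123, 8, 15, 41])
([393.5, 192.6], [357, 171, 74, 45, 2671])
```

View pics/c1.png

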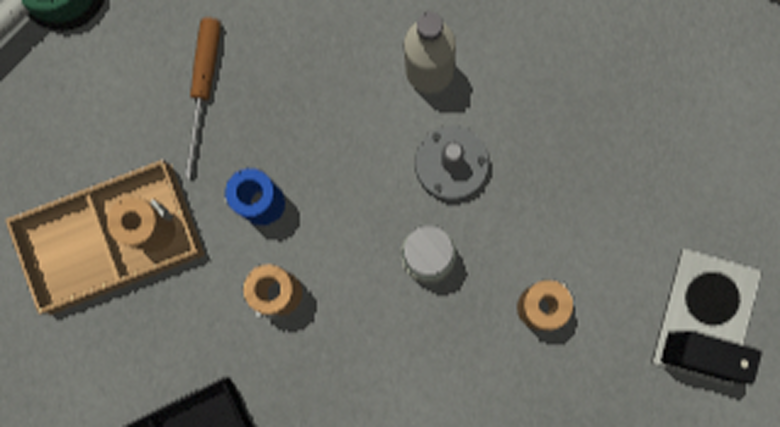

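View pics/c2.png

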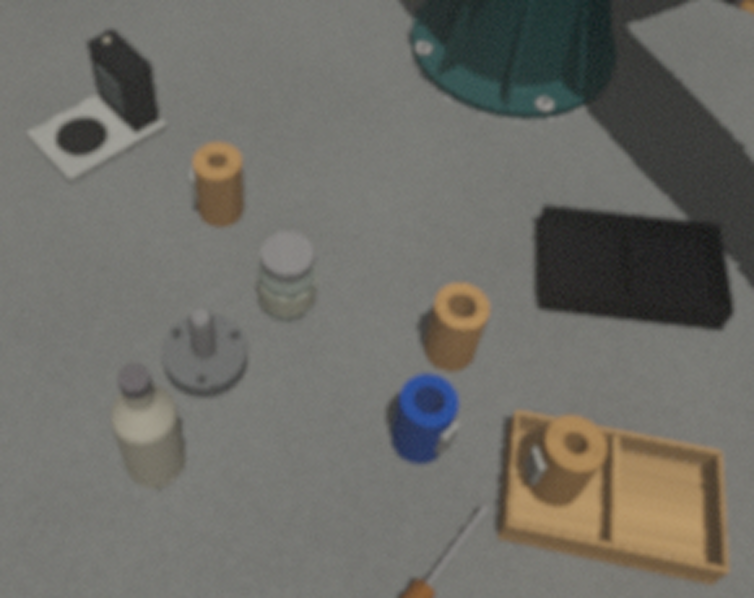

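Top view: the wooden bobbin candidates are L (190,209), R (305,215), the one in the tray (136,181) and a blue one (184,169). L and R are the loose pale wooden ones, so they are the two meant. The tray meant is the plywood one at (123,187), not the black one at (150,278). The gauge pin is at (266,152), the jar at (256,195) and the reader mark at (372,212). The crops confirm this. L's bore also looks larger, with its tag at the lower left.

Run:
```python
from h import *
t,s=camera_params("top"),camera_params("scene")
C=lambda u,v:(u/2.4375+80,v/2.44+90); S=lambda u,v:(u/2.6+150,v/2.6+90)
for n,a,b in(("L",C(268,289),S(460,300)),("R",C(548,304),S(218,155)),("pin",C(454,152),S(204,315)),("mark",(371.9,212),S(82,135)),("jar",C(428,251),S(287,247)),("bottle",C(431,22),S(135,374)),
 ("tr1",C(165,162),S(516,415)),("tr2",C(203,255),S(507,530)),("tr3",C(45,312),S(718,572)),("tr4",C(8,217),S(724,450))):
    x,e=tri((t,a),(s,b)); print(n,x.round(3),round(e,4))
for q in((165,162),(203,257),(45,312),(8,217)): print("tray",plane(t,C(*q),.04).round(3))
m,k=plane(t,(371.9,212),.012),plane(t,C(712,350),.11); print("mark",m,"block",k)
print("Ltag yaw"); o=get_obs(); print(o["tcp_pos"])
c=plane(t,C(268,289),.09); print(c, np.degrees(np.arctan2(*(plane(t,C(255,313),.065)-c)[[1,0]])), local(o,c-o["tcp_pos"]))
```

```text
L [0.471 0.162 0.093] 0.0008
R [ 0.46  -0.153  0.096] 0.0018
pin [ 0.632 -0.043  0.087] 0.0038
mark [ 0.475 -0.362  0.01 ] 0.0019
jar [ 0.518 -0.018  0.093] 0.0009
bottle [ 0.753 -0.014  0.18 ] 0.0033
tr1 [0.598 0.266 0.173] 0.0042
tr2 [ 0.532  0.307 -0.2  ] 0.0037
tr3 [ 0.446  0.524 -0.183] 0.0051
tr4 [0.536 0.419 0.186] 0.0011
tray [0.624 0.298 0.04 ]
tray [0.511 0.248 0.04 ]
tray [0.442 0.431 0.04 ]
tray [0.554 0.481 0.04 ]
mark [ 0.47597264 -0.36305733  0.012     ] block [ 0.41322814 -0.3346685   0.11      ]
Ltag yaw
[0.30611273 0.62921155 0.21345043]
[0.47197839 0.16167596 0.09      ] 145.85181919792907 [-353.7 -347.8  123.7]
```

```bash
python3 -m jog '{"linear":[[-30,-35,0],[-30,-35,0],[-30,-35,0],[-30,-35,0],[-30,-35,0],[-30,-35,0],[-30,-35,0],[-30,-35,0],[-30,-35,0],[-30,-33,0],[0,0,0],[0,0,0]],"spin":[0,0,0,0,0,0,0,0,0,0,0,0],"grip":[91,91,91,91,91,91,91,91,91,91,91,91]}' 20
python3 - <<'E'
from h import *
im=snapshot("wrist"); cv2.imwrite("pics/w1.png",im[:,:,::-1])
hsv=cv2.cvtColor(im,cv2.COLOR_RGB2HSV)
for b in blobs(cv2.inRange(hsv,(8,70,90),(25,255,255))>0,200): print(b)
E
```

```text
t: 1.35
tcp_pos: [0.424, 0.1846, 0.214]
tool_rot: [[-0.898, 0.44, 0.0], [0.44, 0.898, 0.0], [-0.0, 0.0, -1.0]]
contact_force: [-0.5, 1.2, 0.7]
grip_width: 0.0909
finger_force: 0.0
([427.6, 168.6], [330, 91, 182, 157, 14607])
([258.6, 220.4], [234, 185, 49, 63, 2239])
([89.6, 262.9], [84, 237, 17, 49, 322])
([420.8, 261.8], [409, 237, 19, 49, 318])
([376.6, 305.3], [241, 296, 263, 17, 3499])
```

View pics/w1.png

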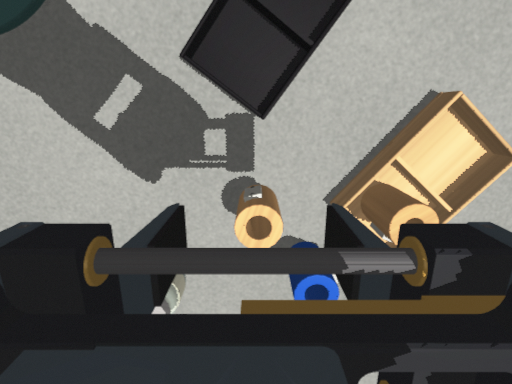

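```bash
cat >> h.py <<'E'
def wood_top(p,im,c,r=34,z=.09,lo=(8,40,170)):
    """top face of a bobbin near pixel c: fit ellipse to the bright face, and report the bore's size"""
    hsv=cv2.cvtColor(im,cv2.COLOR_RGB2HSV); m=cv2.inRange(hsv,lo,(28,255,255))
    k=np.zeros_like(m); cv2.circle(k,(int(c[0]),int(c[1])),r,255,-1); m&=k
    cs,h=cv2.findContours(m,cv2.RETR_CCOMP,cv2.CHAIN_APPROX_NONE)
    i=max(range(len(cs)),key=lambda j:cv2.contourArea(cs[j])*(h[0][j][3]<0))
    e=cv2.fitEllipse(cv2.convexHull(cs[i]))
    H=[cv2.fitEllipse(cs[j]) for j in range(len(cs)) if h[0][j][3]==i and len(cs[j])>15]
    return e,H,plane(p,e[0],z)
E
python3 - <<'E'
from h import *
o=get_obs();p=camera_params("wrist"); im=cv2.imread("pics/w1.png")[:,:,::-1].copy()
hsv=cv2.cvtColor(im,cv2.COLOR_RGB2HSV); print(hsv[228,238:282:4].tolist(), hsv[205,240:280:8].tolist())
for lo in((8,40,150),(8,40,185)):
    e,H,c=wood_top(p,im,(258,228),lo=lo); print(e,H,c)
g=plane(p,(253,192),.045); print(g)
m=cv2.inRange(hsv,(0,0,150),(180,40,255))[180:204,235:275]; print(blobs(m>0,8))
print(local(o,c-o["tcp_pos"]),local(o,g-c))
E
```

```text
[[21, 104, 251], [19, 107, 247], [15, 121, 147], [15, 119, 120], [15, 121, 103], [15, 120, 106], [15, 117, 107], [16, 122, 111], [15, 120, 106], [20, 107, 249], [22, 102, 252]] [[15, 119, 111], [16, 122, 109], [16, 123, 222], [15, 122, 171], [16, 121, 114]]
((258.48065185546875, 226.44107055664062), (45.25857925415039, 49.84975814819336), 80.39629364013672) [((258.3771057128906, 227.09332275390625), (24.13052749633789, 25.925539016723633), 84.67625427246094)] [0.47219988 0.16626787 0.09      ]
((258.2649230957031, 226.91844177246094), (44.75759506225586, 49.15451431274414), 87.61221313476562) [((258.3739013671875, 227.30831909179688), (24.898595809936523, 26.67581558227539), 87.78319549560547)] [0.47261578 0.16579632 0.09      ]
[0.44483407 0.17244758 0.045     ]
[([32.5, 3.5], [21, 0, 19, 13, 124]), ([22.4, 15.2], [17, 13, 10, 5, 33])]
[-52.5   3.7 123.9] [27.9 -6.2 45. ]
```

```bash
python3 -c "
import cv2;im=cv2.imread('pics/w1.png')[170:260,210:310];cv2.imwrite('pics/w1c.png',cv2.resize(im,None,fx=6,fy=6,interpolation=cv2.INTER_NEAREST))"
```

```text
(no output)
```

View pics/w1c.png

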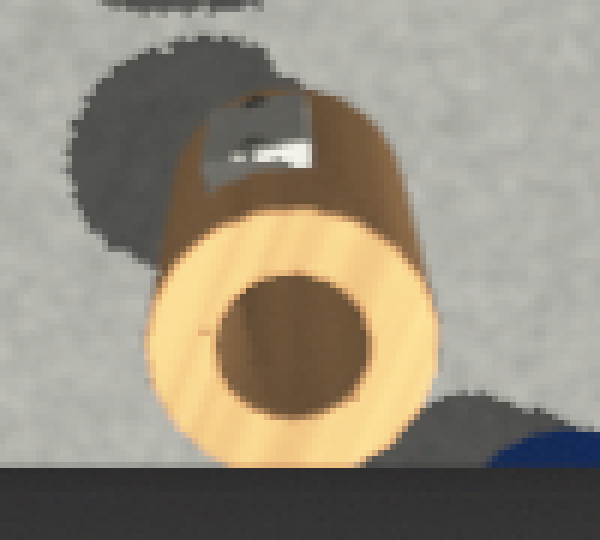

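The crop shows L's tag with its upper edge from pixel (244.7,201.7) to (262,197.5). The bore is centred at (258.7,227), and its size ratio fits 29 mm.

Run:
```python
from h import *
o=get_obs();p=camera_params("wrist")
c=plane(p,(258.7,227),.09); l,r=plane(p,(244.7,201.7),.065),plane(p,(262,197.5),.065)
lt=lambda v:local(o,v)
print(lt(c-o["tcp_pos"]),lt(l-c),lt(r-c),np.linalg.norm(l-r))
d=lt((l+r)/2-c); e=lt(r-l); print("yaw in tool deg",np.degrees(np.arctan2(d[1],d[0])),np.degrees(np.arctan2(-e[0],e[1])))
```

```text
[-52.6   4.2 123.9] [ 21.8 -16.5  25. ] [27.   4.1 25. ] 0.021269965072196164
yaw in tool deg -14.257035359650065 -14.1670555226312
```

```bash
python3 -m jog '{"linear":[[-26,2,0],[-26.5,2,0],[0,0,0],[0,0,40],[0,0,40],[0,0,40],[0,0,30],[0,0,14],[0,0,0],[0,0,0],[0,0,0],[0,0,0],[0,0,0],[0,0,0],[0,0,0]],"spin":[-0.124,-0.124,0,0,0,0,0,0,0,0,0,0,0,0,0],"grip":[91,91,91,91,91,91,91,91,91,40,40,40,40,40,40]}' 20
```

```text
t: 2.9
tcp_pos: [0.4741, 0.1691, 0.0505]
tool_rot: [[-0.979, 0.204, 0.001], [0.204, 0.979, 0.0], [-0.001, 0.0, -1.0]]
contact_force: [-1.4, -2.3, 9.3]
grip_width: 0.0567
finger_force: 20.0
```

```bash
python3 -m jog '{"linear":[[0,0,-25],[0,0,-45],[0,0,-45],[-20,-10,0],[-35,-25,0],[-35,-25,0],[-35,-25,0],[-35,-25,0],[-35,-25,0],[-26,-20,0],[-16,-12,0],[0,0,0],[0,0,0],[0,0,0]],"spin":[0,0,0,0,0,0,0,0,0,0,0,0,0,0],"grip":[40,40,40,40,40,40,40,40,40,40,40,40,40,40]}' 20
python3 - <<'E'
from h import *
im=snapshot("wrist"); cv2.imwrite("pics/w2.png",im[:,:,::-1])
E
```

```text
t: 4.3
tcp_pos: [0.671, -0.0417, 0.1648]
tool_rot: [[-0.979, 0.203, -0.001], [0.203, 0.979, 0.0], [0.001, 0.0, -1.0]]
contact_force: [0.0, 0.7, -1.3]
grip_width: 0.0564
finger_force: 20.0
```

View pics/w2.png

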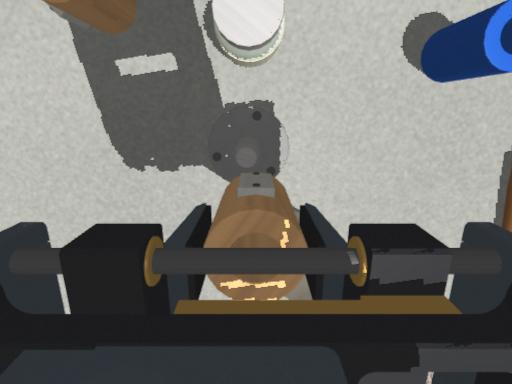

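The wrist view shows the jar at (249,20), the gauge foot at (249,142) with holes at (257,116), (217,156) and (271,170), and the pin tip near (246,158). The held bobbin's tag is at (257,180), squarely facing the tool's x. I'll brighten it for exact edges.

Run:
```python
from h import *
im=cv2.imread("pics/w2.png")[95:305,190:320]; g=(255*(im/255.)**.45).astype(np.uint8)
a=cv2.resize(g,None,fx=2.85,fy=2.85,interpolation=cv2.INTER_CUBIC)
b=cv2.resize((255*np.clip((im[:85]/255.-.12)/.3,0,1)).astype(np.uint8),None,fx=3.1,fy=3.1,interpolation=cv2.INTER_CUBIC)
o=np.zeros((598,790,3),np.uint8);o[:a.shape[0],:a.shape[1]]=a[:598];o[:b.shape[0],380:380+b.shape[1]]=b[:,:410];cv2.imwrite("pics/w2c.png",o)
gray=cv2.cvtColor(cv2.imread("pics/w2.png"),cv2.COLOR_BGR2GRAY)
for n,m in(("hole",gray<32),("pin",(gray>62)&(gray<110))):
    m=m.copy();k=np.zeros_like(m);k[105:176,205:285]=1; print(n,blobs(m&k,8))
```

```text
hole []
pin [([241.5, 139.8], [205, 105, 76, 71, 4934])]
```

View pics/w2c.png

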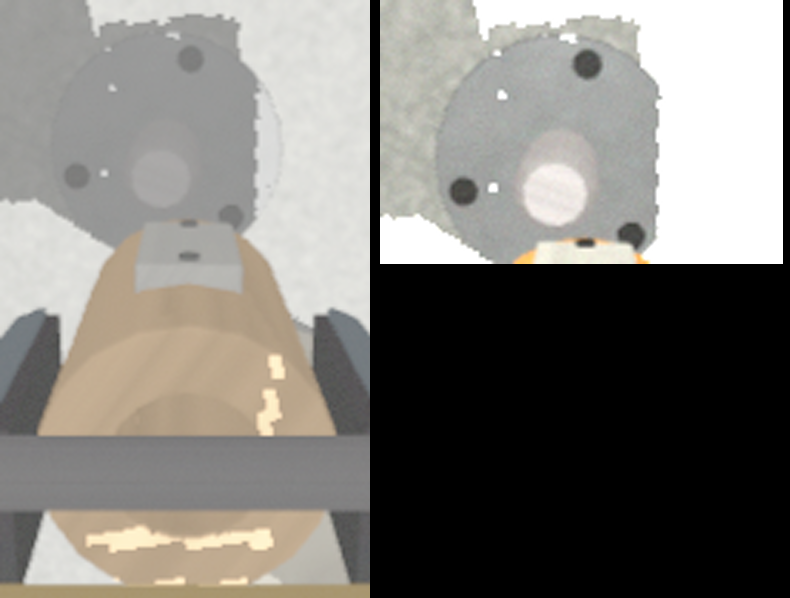

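Run:
```python
from h import *
o=get_obs();p=camera_params("wrist");P=o["tcp_pos"];t=lambda x:local(o,x-P)
zt=P[2]+.0395
tip=plane(p,(246.3,157.5),.09); H=[plane(p,q,.025) for q in((256.8,115.6),(216.8,156.6),(271,171.5))]
print("tip",tip.round(4),t(tip)); 
h=[np.linalg.norm(H[i]-H[i-1]) for i in range(3)]; print("foot",np.mean(H,0).round(4),t(np.mean(H,0)),np.round(h,4))
for a,b in((232.9,283.8),(209,300.3)):
    A,B=plane(p,(254.8,a),zt),plane(p,(254.8,b),zt); print("bob",t((A+B)/2),np.linalg.norm(A-B))
s=camera_params("top"); q=(266.3,152.4); print(plane(s,q,.09))
# tip seen with wrist and top: height
print(tri((p,(246.3,157.5)),(s,q)))
l,r=plane(p,(190+135/2.85,95+265/2.85),zt-.025),plane(p,(190+242/2.85,95+268/2.85),zt-.025);print("tagedge",t(l),t(r))
```

```text
tip [ 0.6359 -0.0421  0.09  ] [34.4 -7.5 74.9]
foot [ 0.6364 -0.042   0.025 ] [ 33.8  -7.4 139.9] [0.0631 0.0625 0.0627]
bob [  0.    0.  -39.5] 0.029419780640555598
bob [  1.3   0.  -39.5] 0.05244671998115063
[ 0.6328194  -0.04596328  0.09      ]
(array([ 0.64903331, -0.04772205,  0.00584814]), np.float64(0.00038862600782917236))
tagedge [ 31.4 -10.  -14.5] [ 30.7  11.6 -14.5]
```

```bash
python3 -m jog '{"linear":[[17,-4,0],[17,-3.5,0],[0,0,0],[0,0,0],[0,0,10],[0,0,10],[0,0,5],[0,0,4],[0,0,4],[0,0,4],[0,0,0],[0,0,0]],"spin":[0,0,0,0,0,0,0,0,0,0,0,0],"grip":[40,40,40,40,40,40,40,40,40,40,40,40]}' 20
```

```text
t: 5.55
tcp_pos: [0.637, -0.0431, 0.128]
tool_rot: [[-0.979, 0.203, -0.0], [0.203, 0.979, 0.0], [0.0, 0.0, -1.0]]
contact_force: [-1.0, -0.4, -2.5]
grip_width: 0.0568
finger_force: 20.0
```

```bash
python3 -m jog '{"linear":[[0,0,7],[0,0,8],[0,0,8],[0,0,8],[0,0,8],[0,0,7],[0,0,3],[0,0,1.5],[0,0,1],[0,0,0],[0,0,0],[0,0,0],[0,0,0]],"spin":[0,0,0,0,0,0,0,0,0,0,0,0,0],"grip":[40,40,40,40,40,40,40,40,40,40,40,40,40]}' 20
```

```text
t: 6.85
tcp_pos: [0.6369, -0.0431, 0.0764]
tool_rot: [[-0.979, 0.203, -0.0], [0.203, 0.979, 0.0], [0.0, -0.0, -1.0]]
contact_force: [-2.9, 0.6, -3.5]
grip_width: 0.0565
finger_force: 20.0
```

```bash
python3 -m jog '{"linear":[[0,0,0],[0,0,0],[0,0,0],[0,0,0],[0,0,0],[0,0,0],[0,0,0],[0,0,0],[0,0,0],[0,0,0],[0,0,0],[0,0,0]],"spin":[0,0,0,0,0,0,0,0,0,0,0,0],"grip":[62,62,62,62,62,62,62,40,40,40,40,40]}' 20
python3 - <<'E'
from h import *
t=camera_params("top");im=cv2.imread("pics/top0.png")
# reader: plate (light) quad and mark
hsv=cv2.cvtColor(im,cv2.COLOR_BGR2HSV); m=cv2.inRange(hsv,(0,0,150),(180,60,255)); m[:,:340]=0;m[:,400:]=0;m[:185]=0;m[255:]=0
print(cv2.minAreaRect(cv2.findNonZero(m)),blobs(m>0,20))
b=(cv2.cvtColor(im,cv2.COLOR_BGR2GRAY)<45).astype(np.uint8);b[:224]=0;b[252:]=0;b[:,:345]=0;b[:,400:]=0
r=cv2.minAreaRect(cv2.findNonZero(b));print(r)
C=lambda u,v:(u/2.4375+80,v/2.44+90)
q=[plane(t,C(*x),.012) for x in((684,250),(760,270),(655,362))];print(np.round(q,4))
e=q[1]-q[0];f=q[2]-q[0];print("plate +x yaw",np.degrees(np.arctan2(e[1],e[0]))+90-180,np.degrees(np.arctan2(f[1],f[0])),np.linalg.norm(e),np.linalg.norm(f))
E
```

```text
t: 8.05
tcp_pos: [0.637, -0.0431, 0.0765]
tool_rot: [[-0.979, 0.203, 0.0], [0.203, 0.979, -0.0], [-0.0, -0.0, -1.0]]
contact_force: [1.0, -1.0, 1.2]
grip_width: 0.0564
finger_force: 20.0
((371.73529052734375, 219.058837890625), (37.350486755371094, 47.77951431274414), 14.03624439239502) [([370.4, 211.7], [348, 192, 44, 47, 660])]
((371.40716552734375, 235.88958740234375), (38.87999725341797, 15.399999618530273), 16.26020622253418)
[[ 0.5333 -0.3299  0.012 ]
 [ 0.5108 -0.4223  0.012 ]
 [ 0.3972 -0.2943  0.012 ]]
plate +x yaw -193.71570868267867 165.35816293293288 0.09515211432658105 0.1406991959741757
```

```bash
python3 -m jog '{"linear":[[0,0,-15],[0,0,-25],[0,0,-30],[0,0,-20],[3,-20,0],[7,-43,0],[7,-43,0],[7,-43,0],[7,-43,0],[7,-43,0],[7,-43,0],[5,-40,0],[2,-27,0],[0,0,0],[0,0,0],[0,0,0]],"spin":[0,0,0,0,0,0,0,0,0,0,0,0,0.015,0.015,0,0],"grip":[40,40,40,40,40,40,40,40,40,40,40,40,40,40,40,40]}' 20
python3 - <<'E'
from h import *
o=get_obs();p=camera_params("wrist");P=o["tcp_pos"]
im=snapshot("wrist"); cv2.imwrite("pics/w3.png",im[:,:,::-1])
m=(cv2.cvtColor(im,cv2.COLOR_RGB2GRAY)<60);m[225:]=0
print(blobs(m,150)); 
hsv=cv2.cvtColor(im,cv2.COLOR_RGB2HSV);w=cv2.inRange(hsv,(0,0,170),(180,30,255));w[225:]=0
print(blobs(w>0,400))
E
```

```text
t: 9.65
tcp_pos: [0.5161, -0.3695, 0.1668]
tool_rot: [[-0.973, 0.232, 0.0], [0.232, 0.973, 0.0], [-0.0, 0.0, -1.0]]
contact_force: [0.7, 0.5, -2.1]
grip_width: 0.0568
finger_force: 20.0
[([239.9, 59.1], [200, 29, 113, 65, 4134]), ([253.8, 140.5], [226, 112, 56, 58, 2507]), ([199.1, 216.0], [181, 204, 31, 21, 424]), ([310.9, 216.0], [300, 204, 30, 21, 422])]
[([77.0, 117.1], [0, 0, 228, 225, 25087]), ([382.7, 112.3], [228, 0, 284, 225, 42785])]
```

View pics/w3.png

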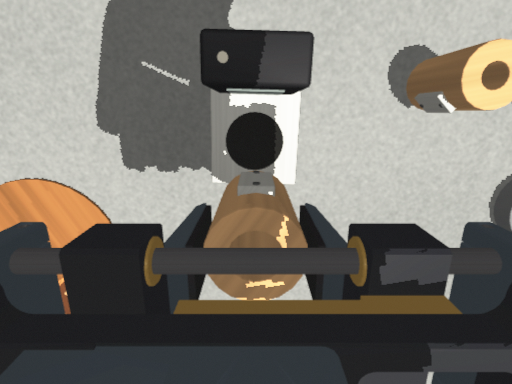

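The reader mark is at (254,140.5) and the block's edges are level, so the yaw is aligned. The held tag at (257,183) faces the block. R is at the upper right, with its tag at (437,102).

Run:
```python
from h import *
o=get_obs();p=camera_params("wrist");P=o["tcp_pos"];t=lambda x:local(o,x-P)
im=cv2.imread("pics/w3.png");g=cv2.cvtColor(im,cv2.COLOR_BGR2GRAY);m=((g<60)*255).astype(np.uint8);m[:100]=0;m[172:]=0;m[:,:215]=0;m[:,290:]=0
c=max(cv2.findContours(m,0,1)[0],key=cv2.contourArea);e=cv2.fitEllipse(c);print(e,t(plane(p,e[0],.012)),plane(p,e[0],.012))
print("height by two views",tri((p,e[0]),(camera_params("top"),(371.9,212)))[0])
for q in((203,31),(311,33)): print(t(plane(p,q,.11)))
c=plane(p,(495,75),.09);print("R",c)
for q in((421,94),(444,93),(452,109)): print("tag?",plane(p,q,.045).round(3))
```

```text
((253.79100036621094, 140.51837158203125), (54.96492385864258, 56.239986419677734), 0.1043151244521141) [ 40.9  -1.3 154.7] [ 0.47612134 -0.36111215  0.012     ]
height by two views [ 0.47550561 -0.36092773  0.01923512]
[130.  -37.6  56.7]
[128.7  40.9  56.7]
R [ 0.46232253 -0.15380483  0.09      ]
tag? [ 0.467 -0.189  0.045]
tag? [ 0.471 -0.167  0.045]
tag? [ 0.488 -0.16   0.045]
```

```bash
python3 -m jog '{"linear":[[20,-0.6,0],[21,-0.7,0],[0,0,15],[0,0,30],[0,0,30],[0,0,18],[0,0,6],[0,0,2],[0,0,1.3],[0,0,0],[0,0,0],[0,0,0]],"spin":[0,0,0,0,0,0,0,0,0,0,0,0],"grip":[40,40,40,40,40,40,40,40,40,40,40,40]}' 20
```

```text
t: 10.9
tcp_pos: [0.476, -0.3623, 0.0647]
tool_rot: [[-0.973, 0.233, 0.001], [0.233, 0.973, -0.001], [-0.001, -0.0, -1.0]]
contact_force: [-0.1, 0.4, -2.3]
grip_width: 0.0567
finger_force: 20.0
```

```bash
python3 -m jog '{"linear":[[0,0,1],[0,0,0],[0,0,0],[0,0,0],[0,0,0],[0,0,0],[0,0,0],[0,0,0],[0,0,-20],[0,0,-40],[0,0,-45],[0,0,-45],[-25,20,0],[-25,30,0],[-12,40,0],[0,40,0],[0,40,0],[0,20,0],[0,0,0],[0,0,0]],"spin":[0,0,0,0,0,0,0,0,0,0,0,0,0,0,0,0,0,0,0,0],"grip":[40,40,70,70,70,70,70,70,70,70,70,91,91,91,91,91,91,91,91,91]}' 20
python3 - <<'E'
from h import *
o=get_obs();p=camera_params("wrist");P=o["tcp_pos"];t=lambda x:local(o,x-P)
im=snapshot("wrist"); cv2.imwrite("pics/w4.png",im[:,:,::-1])
hsv=cv2.cvtColor(im,cv2.COLOR_RGB2HSV); m=cv2.inRange(hsv,(8,70,60),(28,255,255)); m[236:]=0
print(blobs(m>0,300))
T=camera_params("top"); it=snapshot("top"); cv2.imwrite("pics/top1.png",it[:,:,::-1])
hv=cv2.cvtColor(it,cv2.COLOR_RGB2HSV); w=cv2.inRange(hv,(8,70,90),(25,255,255))
for b in blobs(w>0,100):
    if 150<b[0][0]<400 : print(b,plane(T,b[0],.09),plane(T,b[0],.102))
E
```

```text
t: 12.9
tcp_pos: [0.5803, -0.1917, 0.2132]
tool_rot: [[-0.973, 0.232, -0.0], [0.232, 0.973, -0.0], [-0.0, -0.0, -1.0]]
contact_force: [-0.4, -0.6, -0.6]
grip_width: 0.091
finger_force: 0.0
[([265.1, 57.6], [237, 26, 58, 67, 2839]), ([78.6, 121.1], [32, 93, 97, 58, 4380])]
([163.2, 112.6], [158, 97, 12, 33, 237]) [0.74045872 0.24635421 0.09      ] [0.73693641 0.24346443 0.102     ]
([384.8, 211.4], [378, 201, 14, 21, 191]) [ 0.47442119 -0.37602711  0.09      ] [ 0.47379382 -0.3721443   0.102     ]
```

Run:
```python
from h import *
o=get_obs();p=camera_params("wrist");P=o["tcp_pos"];t=lambda x:local(o,x-P)
im=cv2.imread("pics/w4.png"); rgb=im[:,:,::-1].copy()
for c,z in(((266,45),.09),((55,122),.102)):
    for lo in((8,40,170),(8,40,200)):
        try:
            e,H,x=wood_top(p,rgb,c,z=z,r=36,lo=lo); print(e,H,x.round(4),t(x))
        except Exception as ex: print(ex)
a=cv2.resize(im[20:100,225:305],None,fx=5,fy=5,interpolation=cv2.INTER_CUBIC);b=cv2.resize(im[70:170,20:170],None,fx=2.65,fy=2.65,interpolation=cv2.INTER_CUBIC)
q=np.zeros((400,798,3),np.uint8);q[:400,:400]=a;q[:b.shape[0],400:]=b[:,:398];cv2.imwrite("pics/w4c.png",q)
```

```text
((265.71728515625, 53.7851676940918), (56.07272720336914, 58.31430435180664), 93.77041625976562) [((265.4388732910156, 57.21471405029297), (24.307558059692383, 26.183277130126953), 9.342541694641113)] [ 0.4595 -0.1529  0.09  ] [126.5  10.4 123.1]
((265.62353515625, 54.1099967956543), (55.509368896484375, 57.81955337524414), 99.94237518310547) [((265.3885498046875, 57.25741195678711), (24.938602447509766, 26.71224021911621), 7.065536022186279)] [ 0.4597 -0.153   0.09  ] [126.2  10.3 123.1]
((60.11057662963867, 122.3414535522461), (50.9008903503418, 62.850990295410156), 141.29579162597656) [((61.04698944091797, 122.80854034423828), (28.194705963134766, 33.713294982910156), 140.12734985351562)] [ 0.4744 -0.3626  0.102 ] [  63.  -190.   111.1]
((60.18605041503906, 122.40376281738281), (50.45893096923828, 62.08987808227539), 139.87814331054688) [((61.07145690917969, 122.82443237304688), (28.963176727294922, 34.53413772583008), 136.01856994628906)] [ 0.4745 -0.3626  0.102 ] [  63.  -190.   111.1]
```

View pics/w4c.png

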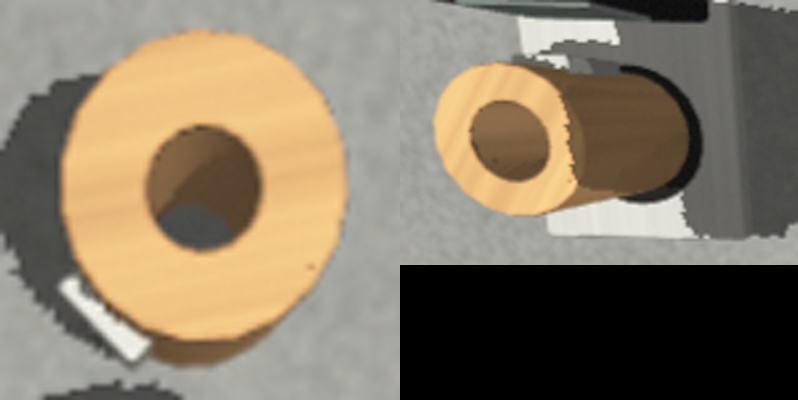

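L stands upright on the reader mark. R's bore is at (265.7,57.3), with a ratio that fits 22 mm, and its tag edge runs from (236.6,77.6) to (251,93).

Run:
```python
from h import *
o=get_obs();p=camera_params("wrist");P=o["tcp_pos"];t=lambda x:local(o,x-P)
c=plane(p,(265.7,57.3),.09);l,r=plane(p,(236.6,77.6),.065),plane(p,(251,93),.065)
print(c,t(c),t(l)-t(c),t(r)-t(c)); d=t((l+r)/2)-t(c);print(np.degrees(np.arctan2(d[1],d[0])))
T=camera_params("top");b=tri((p,(265.7,57.3)),(T,(304.8,214.7)));print(b)
```

```text
[ 0.46248747 -0.15360647  0.09      ] [123.4  10.4 123.1] [-15.6 -29.8  25. ] [-31.1 -14.6  25. ]
-136.50743575877496
(array([ 0.4617224 , -0.1543442 ,  0.08997404]), np.float64(0.0010594140855321752))
```

```bash
python3 -m jog '{"linear":[[41,3.5,0],[41,3.5,0],[41.4,3.4,0],[0,0,0],[0,0,0],[0,0,0],[0,0,0],[0,0,40],[0,0,45],[0,0,40],[0,0,25],[0,0,12],[0,0,0],[0,0,0],[0,0,0],[0,0,0],[0,0,0],[0,0,0],[0,0,0]],"spin":[0,0,0.14,0.14,0.14,0.14,0.14,0.04,0,0,0,0,0,0,0,0,0,0,0],"grip":[91,91,91,91,91,91,91,91,91,91,91,91,91,40,40,40,40,40,40]}' 20
```

```text
t: 14.9
tcp_pos: [0.4631, -0.153, 0.0516]
tool_rot: [[-0.561, 0.828, 0.001], [0.828, 0.561, -0.0], [-0.001, 0.0, -1.0]]
contact_force: [-1.4, -0.4, 7.6]
grip_width: 0.0568
finger_force: 20.0
```

```bash
python3 -m jog '{"linear":[[0,0,-15],[0,0,-35],[0,0,-40],[0,0,-25],[0,0,0],[0,0,0],[-20,20,0],[-29,30,0],[-29,30,0],[-29,30,0],[-22,22,0],[-15,15.4,0],[0,0,0],[0,0,0],[0,0,0]],"spin":[0,-0.14,-0.14,-0.14,-0.14,-0.14,-0.04,0,0,0,0,0,0,0,0],"grip":[40,40,40,40,40,40,40,40,40,40,40,40,40,40,40]}' 20
```

```text
t: 16.4
tcp_pos: [0.6367, -0.0443, 0.1659]
tool_rot: [[-0.972, 0.233, -0.001], [0.233, 0.972, 0.0], [0.001, -0.0, -1.0]]
contact_force: [-1.0, -0.8, -1.7]
grip_width: 0.0565
finger_force: 20.0
```

```bash
python3 -m jog '{"linear":[[0,1.5,0],[0,0,8],[0,0,8],[0,0,5],[0,0,2],[0,0,2],[0,0,1],[0,0,1],[0,0,1],[0,0,1],[0,0,0],[0,0,0]],"spin":[0,0,0,0,0,0,0,0,0,0,0,0],"grip":[40,40,40,40,40,40,40,40,40,40,40,40]}' 20
```

```text
t: 17.6
tcp_pos: [0.6378, -0.0425, 0.1371]
tool_rot: [[-0.973, 0.233, -0.0], [0.233, 0.973, -0.0], [0.0, -0.0, -1.0]]
contact_force: [-3.1, 0.1, 1.4]
grip_width: 0.0566
finger_force: 20.0
```

```bash
python3 -m jog '{"linear":[[0,0,1],[0,0,0.5],[0,0,0],[0,0,0],[0,0,0],[0,0,0],[0,0,0]],"spin":[0,0,0,0,0,0,0],"grip":[40,40,40,40,40,40,40]}' 20
```

```text
t: 18.3
tcp_pos: [0.638, -0.0426, 0.1358]
tool_rot: [[-0.973, 0.233, 0.0], [0.233, 0.973, -0.0], [-0.0, -0.0, -1.0]]
contact_force: [-4.5, -2.4, 6.0]
grip_width: 0.0564
finger_force: 20.0
```

```bash
python3 -m jog '{"linear":[[0.5,0,0],[0,0,0.6],[0,0,0],[0,0,0],[0,0,0],[0,0,0],[0,0,0]],"spin":[0,0,0,0,0,0,0],"grip":[40,40,40,40,40,40,40]}' 20
python3 - <<'E'
from h import *
T=camera_params("top");im=cv2.imread("pics/top0.png")
hsv=cv2.cvtColor(im,cv2.COLOR_BGR2HSV);m=cv2.inRange(hsv,(8,50,60),(28,255,255));m[:,:78]=0;m[:,168:]=0;m[:148]=0;m[228:]=0
c=max(cv2.findContours(m,0,1)[0],key=cv2.contourArea); B=cv2.boxPoints(cv2.minAreaRect(c)); print([plane(T,b,.03).round(4) for b in B],B)
E
```

```text
t: 19.0
tcp_pos: [0.6378, -0.0425, 0.1354]
tool_rot: [[-0.973, 0.233, 0.001], [0.233, 0.973, -0.0], [-0.001, -0.0, -1.0]]
contact_force: [-3.5, -1.6, 7.6]
grip_width: 0.0563
finger_force: 20.0
[array([0.5527, 0.4934, 0.03  ]), array([0.6334, 0.2981, 0.03  ]), array([0.5148, 0.248 , 0.03  ]), array([0.4356, 0.4419, 0.03  ])] [[ 80.57846 179.6802 ]
 [148.77141 153.76688]
 [164.16533 194.27719]
 [ 95.97238 220.19052]]
```

R stops at the tip: its lower end is at about 84 mm and the upward force is about 9 N. Next I'll check the bay against the earlier wrist picture w1, where its rim corners are at about (392,163), (458,100), (510,153) and (445,207).

Run:
```python
from h import *
o=get_obs();p=camera_params("wrist");M=np.eye(4);M[:3,:3]=o["tool_rot"];M[:3,3]=o["tcp_pos"]
K=np.linalg.inv(M)@np.array(p["T"])
M1=np.eye(4);M1[:3,:3]=[[-.898,.44,0],[.44,.898,0],[0,0,-1]];M1[:3,3]=[.424,.1846,.214]
p["T"]=M1@K
q=[plane(p,u,z) for u,z in(((392,163),.035),((458,100),.04),((510,153),.04),((445,207),.035))]
print(np.round(q,4),np.mean(q,0))
e=q[1]-q[0];f=q[3]-q[0];print(np.linalg.norm(e),np.linalg.norm(f),np.degrees(np.arctan2(e[1],e[0])),np.degrees(np.arctan2(f[1],f[0])))
im=cv2.imread("pics/w1.png");m=cv2.inRange(cv2.cvtColor(im,cv2.COLOR_BGR2HSV),(8,50,200),(28,255,255));m[:,:380]=0;m[215:]=0
print(blobs(m>0,300))
```

```text
[[0.4906 0.344  0.035 ]
 [0.4514 0.4357 0.04  ]
 [0.5406 0.4763 0.04  ]
 [0.577  0.3874 0.035 ]] [0.51487503 0.41087039 0.0375    ]
0.09989182593134367 0.09677825471691186 113.12113993189993 26.692030725319817
[([436.1, 157.8], [380, 91, 132, 124, 5720])]
```

```bash
python3 -m jog '{"linear":[[0,0,-15],[0,0,-25],[0,0,-20],[12,22,0],[22,41,0],[22,41,0],[22,41,0],[22,41,0],[22,41,0],[22,41,0],[22,41,0],[22,41,0],[22,41,0],[22,32,0],[15,31,0],[0,0,0],[0,0,0],[0,0,0]],"spin":[0,0,0,0,0,0,0,0,0,0,0,0.1,0.14,0.14,0.14,0.14,0.14,0.14],"grip":[40,40,40,40,40,40,40,40,40,40,40,40,40,40,40,40,40,40]}' 20
```

```text
t: 20.8
tcp_pos: [0.5294, 0.4608, 0.1956]
tool_rot: [[-0.381, 0.925, 0.0], [0.925, 0.381, 0.001], [0.0, 0.001, -1.0]]
contact_force: [0.7, -0.4, -1.3]
grip_width: 0.0569
finger_force: 20.0
```

```bash
python3 -m jog '{"linear":[[-20,-16,0],[-20.6,-16.3,0],[0,0,0],[0,0,15],[0,0,35],[0,0,35],[0,0,30],[0,0,15],[0,0,5],[0,0,2],[0,0,0],[0,0,0],[0,0,0]],"spin":[0,0,0,0,0,0,0,0,0,0,0,0,0],"grip":[40,40,40,40,40,40,40,40,40,40,40,40,40]}' 20
```

```text
t: 22.1
tcp_pos: [0.5158, 0.4107, 0.0591]
tool_rot: [[-0.386, 0.923, 0.001], [0.923, 0.386, 0.001], [0.0, 0.002, -1.0]]
contact_force: [0.2, -0.8, -2.4]
grip_width: 0.0567
finger_force: 20.0
```

```bash
python3 -m jog '{"linear":[[0,0,1.5],[0,0,1],[0,0,0.5],[0,0,0],[0,0,0],[0,0,0]],"spin":[0,0,0,0,0,0],"grip":[40,40,40,40,40,40]}' 20
```

```text
t: 22.7
tcp_pos: [0.5156, 0.4111, 0.0566]
tool_rot: [[-0.386, 0.923, 0.001], [0.923, 0.386, 0.001], [0.001, 0.001, -1.0]]
contact_force: [-8.0, -0.5, 17.8]
grip_width: 0.0568
finger_force: 20.0
```

```bash
python3 -m jog '{"linear":[[0,0,-0.4],[0,0,0],[0,0,0],[0,0,0],[0,0,0],[0,0,0],[0,0,0],[0,0,-15],[0,0,-40],[0,0,-45],[0,0,-45],[-20,0,0],[-20,0,0],[0,0,0],[0,0,0]],"spin":[0,0,0,0,0,0,0,0,0,0,0,0,0,0,0],"grip":[40,72,72,72,72,72,72,72,72,72,72,72,72,72,72]}' 20
python3 - <<'E'
from h import *
o=get_obs();p=camera_params("wrist");P=o["tcp_pos"]
im=snapshot("wrist"); cv2.imwrite("pics/w5.png",im[:,:,::-1])
T=np.array(p["T"]);v=T[:3,:3].T@(np.array([.515,.411,.095])-T[:3,3]);c=(p["cx"]+p["fx"]*v[0]/-v[2],p["cy"]-p["fy"]*v[1]/-v[2]);print("expect",c)
for lo in((8,30,170),(8,30,210),(8,30,230)):
    e,H,x=wood_top(p,im,c,r=45,z=.095,lo=lo); print(e,[(h[0],h[1],plane(p,h[0],.095).round(4)) for h in H if h[1][0]>12],x)
t=camera_params("top");it=snapshot("top"); hv=cv2.cvtColor(it,cv2.COLOR_RGB2HSV);w=cv2.inRange(hv,(8,70,90),(25,255,255));w[:,:340]=0;w[:,400:]=0
print([(b,plane(t,b[0],.102)) for b in blobs(w>0,80)])
E
```

```text
t: 24.2
tcp_pos: [0.5308, 0.3732, 0.2008]
tool_rot: [[-0.385, 0.923, 0.0], [0.923, 0.385, 0.0], [0.0, 0.0, -1.0]]
contact_force: [-0.4, 0.6, 0.2]
grip_width: 0.0718
finger_force: 0.0
expect (np.float64(254.98162518286938), np.float64(145.84679595751032))
((257.4986267089844, 136.7201385498047), (70.23155975341797, 86.9971694946289), 115.4057846069336) [((255.46644592285156, 144.96351623535156), (23.39154815673828, 24.17609405517578), array([0.5151, 0.412 , 0.095 ]))] [0.51385868 0.42008582 0.095     ]
((258.56317138671875, 136.64901733398438), (69.42503356933594, 88.17794799804688), 114.39068603515625) [((255.42832946777344, 144.9515380859375), (24.199203491210938, 25.132957458496094), array([0.5151, 0.412 , 0.095 ]))] [0.51478554 0.4205461  0.095     ]
((258.4537658691406, 136.25747680664062), (69.11492156982422, 84.73406982421875), 119.06599426269531) [((255.43426513671875, 144.87942504882812), (25.11652374267578, 26.213045120239258), array([0.515, 0.412, 0.095]))] [0.51454209 0.42085113 0.095     ]
[(([378.8, 210.9], [364, 201, 28, 21, 364]), array([ 0.4748366 , -0.35574283,  0.102     ]))]
```

```bash
python3 -c "
from bench import *
print(sign_off())"
```

```text
the job is handed in; nothing more can be done
None
```

The job is handed in, with no verdict shown: the bobbin that slid fully down the pin stands on the reader mark with its tag facing the block, and the one that stopped at the tip stands upright in the empty tray bay, by the last camera measurements.

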